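# Set up the rolling race on the inclined track

### The job

Set the two-lane inclined track up for the next rolling race: with a fingertip, push each of the two cylinders lying at the low end (the solid one and the tube) up its own lane, right up to the stop at the top, so that the sprung catch in the lane rises behind it and keeps it there when you take your hand away. Push slowly and stay behind the cylinder until it is caught: it must neither shoot ahead nor run away back down the track, and it must never be lifted out of its lane. Leave the other things on the table where they are.

Things in the scene. Friction and masses are not known exactly. Their poses are not given: they have to be found in the camera images.
- ramp: Two-lane inclined track, fixed to the table: 340 mm long, 150 mm wide (172 mm over the catch tabs), bare aluminium on a dark base plate with rubber feet. Origin on the table under its middle; x points horizontally in the uphill direction, y to the left when looking uphill, z up. Its position and heading change from start to start; it cannot be pushed away.
- track: The sloping aluminium plate of that track, 0.122 rad (7 degrees) steep. Origin at the middle of its running surface, 56 mm above the table; x points uphill along the surface (plate from -170 to +170 mm), y left, z square to it (running surface at z = 0). Two lanes 63 mm wide, centre lines at y = +35.5 and -35.5 mm, between three rails 8 mm wide and 10 mm high.
- stop_left (a point): Centre of the rubber pad of the top stop (a bar 40 mm high) in the left lane: track x = +140, y = +35.5, z = +25 mm. A cylinder against this stop has its axis at track x = +115 mm, 25 mm above the surface.
- stop_right (a point): The same for the right lane: track x = +140, y = -35.5, z = +25 mm.
- buffer_left (a point): Upper inner edge of the rubber buffer bar across the low end, middle of the left lane: track x = -140, y = +35.5, z = +10 mm. The bar is only 10 mm high (track x = -155 to -140 mm); a cylinder lying against it at the start has its axis at track x = -120 mm and can be reached from behind over the bar.
- buffer_right (a point): The same for the right lane: track x = -140, y = -35.5, z = +10 mm.
- solid_cylinder: Solid aluminium cylinder with plain closed end faces, diameter 50 mm, 60 mm long, about 0.3 kg, lying across one of the lanes (which of the two lanes changes). Origin at its centre; y is along its axis; it turns as it rolls. It rolls and slides easily and runs back down if nothing is behind it.
- tube: Steel tube, open at both ends (wall 3.5 mm), diameter 50 mm, 60 mm long, about 0.3 kg, lying across the other lane. Origin at its centre; y is along its axis; it turns as it rolls. It rolls and slides easily and runs back down if nothing is behind it.
- catch_left (a joint): Sprung one-way catch of the left lane, a steel tongue 36 mm wide hinged at track x = +67 mm. 0 rad = fully raised (at rest), 0.29 rad = pressed flush into the plate; a weak spring (45 to 60 N mm) raises it. A cylinder pushed up the lane rolls over it and presses it down (a few newtons). The dark thumb tab outside the rail belongs to it and is not needed.
- catch_left_tip (a point): Middle of the free uphill edge of the left tongue: raised, it stands 8 mm above the surface at track x = +94 mm. It springs up behind a cylinder whose axis is past about track x = +112 mm (3 mm short of the stop); the cylinder then rests against it. A fingertip kept 12 mm or more above the surface passes clear over it.
- catch_right_tip (a point): The same for the right tongue.
- catch_right (a joint): The same catch in the right lane (track y = -35.5 mm); joint values as for the left one.
- stopwatch: Round white stopwatch, 76x53x14 mm, lying near the track on the robot's side. Bystander; origin under its centre.
- folding_rule: Yellow folding rule, folded, 246x19x17 mm, lying alongside the track on its far side. Bystander; origin under its centre, long axis y.
- spirit_level: Small aluminium spirit level, 80x14x14 mm, lying beside the track on the robot's side. Bystander; origin under its centre, long axis y.
- slot_weight: Slotted brass weight, diameter 32 mm, 14 mm high, beside the track on the robot's side. Bystander; origin under its centre.
- pocket_compass: Round black pocket compass, diameter 48 mm, 12 mm high, on the robot's side of the track near its low end. Bystander; origin under its centre.
- marker: Marker pen, 135 mm long, lying on the pile of papers to the left. Bystander; origin under its centre.
- eraser: Eraser, 40x18x12 mm, lying on the pile of papers to the left. Bystander; origin under its centre.
Not all that is in view belongs to the job. Leave any green look-alike of the tube alone.

How it is judged:
By the outcome, as a careful person would: the job done as asked, in the order asked, and still so for the second after the job is handed in, with the robot touching nothing.
It also fails if it takes over 64 s, if anything falls off the work surface, if the arm or the gripper's body presses on something with over 40 N, if the wrist force passes 120 N, or if a joint passes its speed limit or range.

### The arm

A 7-joint arm with a two-finger parallel gripper is mounted at the origin on a cart in front of the work surface, level with it; the furniture and walls round the work are solid. World frame = base frame: x ahead of the robot, y to its left, z up, the work surface at z = 0. Lengths are in m, angles in rad, forces in N, time in s.
With the tool pointing down it reaches from about 0.425 to 0.925 m from the base axis. Payload 6.8 kg.
Tool frame: the origin (TCP) lies at the very end of the fingers, on their centre line; the grasp point (between the pads) lies 19 mm behind it; z points along the fingers, y is the line along which they close (so a half turn about z gives the same grasp; the last joint's range is limited). The gripper opens to 85 mm and grips with 20 to 120 N. Pads are 22 mm wide; open, the fingers measure 114 mm over their backs; the gripper's body (76 mm by 85 mm) begins 54 mm behind the grasp point. The pads swing forward as they close: fully open they stand 13 mm farther back than shut.
Start: joints at [-1.434, 0.477, 0.022, 1.555, -0.011, 1.109, -0.083], TCP at [0.164, 0.655, 0.231] pointing down, gripper open.
Joint ranges: [-2.96, 2.96], [-0.34, 2.1], [-1.41, 1.46], [0.24, 2.44], [-1.37, 4.51], [0.17, 1.92], [-2.96, 2.96]. Speed limits (rad/s): [2.39, 2.39, 3.14, 3.14, 3.14, 3.14, 3.14].

### API

Orientations are given as a rotation vector (axis times angle).
In Python, from bench import get_obs, viewer, r gives the robot as it stands. The module is installed in compiled form; this text tells all that it offers.
- The arm moves only by the tool play_rows, never from a script. Its argument "commands" is a list that holds one entry, the list of rows, each a list of 5 numbers: the gripper's target within -1 to 1 (shut at 1, half-way at 0, fully open at -1), then the shift along the tool's x, y, z scaled (see below), then the turn about the tool's z scaled (see below). A call has 1 to 12 rows; each row is the pose to reach, as a shift and turn from the pose commanded when the call began, along the tool's axes at that moment; what a row does not reach only later rows make up. The controller multiplies each number of a shift by 0.2 m and each number of a turn by pi/2 rad. A row lasts 1/12 s, in which the tool goes at most 41.7 mm and 7.16 degrees, less where a joint would pass 70% of its speed; a pose out of reach is approached as far as the arm can. A call with a number of a shift or a turn outside -1 to 1 is refused whole. A call with a gripper value outside its range is refused whole. The fingers move at their own pace and stop on an object; "grip_force" is the grip in N (left out, the last holds). Time passes only in rows, so rows that repeat a pose let the fingers close. It gives the time, the measured TCP pose, the force, the opening and the grip force at its end, in the units of the state.
- get_obs(): the state, without advancing time (a new reading comes with each control period).
- viewer.grab_frame(name): name is "scene" or "top"; returns a dict with "pixels" (480x640x3 uint8, red, green, blue), "fovy" (degrees; the focal length in pixels is half the picture's height over the tangent of half this angle, whatever the lens; pixels are square), "cx", "cy" (the principal point, pixels), "world_to_cam" (4x4, takes a point from world to camera coordinates). Camera axes: x right, y up, looking along -z (the intrinsics and any distortion apply to the point x, -y, -z); pixel columns grow to the right and rows downward; lengths in m; the calibration is good to about 2 mm. A picture is of the moment at which its call begins. There is no depth.
- r.hand_in(): hands the job in; it is judged then, once.
Trained networks look in a picture, given as the dict that the camera call returned (one of the last four; its "shot" number tells which), for a name from the list of things; names that differ only in an ending like _2 or _b are one class to them, and where a whole thing is asked for, a point or a joint stands for the part that bears it (a point fixed in the world has none). Each returns a list of dicts, best first, with "score" (0 to 1); they miss things now and then, are a little off and sometimes report something else, mostly with a low value. They report only what shows in the picture. A call takes as long as a camera call. They do not tell look-alikes from the thing itself.
- viewer.trace(picture, thing): "pixels" (480x640 bool, what is visible of it) and "rect" ([left, top, right, bottom] in pixels, round what is visible of it).
The state is a dict: "clock": time; "joints": joint angles; "qvel": joint speeds; "tau": joint torques, N m; "tcp_pos": TCP position; "orientation": TCP orientation; "contact_force": force on the tool from outside, world axes, zero at the start; "moment": the same for the moment, N m; "grip_width": finger opening in m; "gripper_force": force on a finger pad.
Only numpy, scipy, OpenCV 4.12 (cv2) and the standard library are available. Lean on these libraries where they do the work, as an engineer would, in place of code of your own. Each camera call takes 0.05 s, during which the arm holds its last target. There are 200 camera calls.

## Working session

There is one attempt and no reset: what is moved stays moved. The work goes in short steps, Python scripts to look and compute and a tool call to move; the robot and the scene stay as the last step left them, time stands still between calls to the robot, and variables do not carry over. Pictures are saved under pics/ and viewed, at most 10 in all, crops included, and the job is handed in when it is done.

Besides the shell and the picture viewer there is one more tool, called as a command line: name --argument value ..., lists and objects as JSON in quotes. play_rows: Moves the arm, as the interface text tells. Shifts and turns lie within -1 to 1; 1 stands for 0.2 m of shift or pi/2 rad of turn. Its arguments: {"type":"object","properties":{"commands":{"type":"array","items":{"type":"array","items":{"type":"array","items":{"type":"number","minimum":-1,"maximum":1}}}},"grip_force":{"type":"number"}},"required":["commands"]}

```bash
mkdir -p pics; python3 - <<'E'
from bench import get_obs, viewer, r
import cv2, numpy as np, pickle
o=get_obs(); print(o)
for n in ("scene","top"):
    f=viewer.grab_frame(n); cv2.imwrite(f"pics/{n}1.png",f["pixels"][:,:,::-1])
    print(n,f["fovy"],f["cx"],f["cy"],f.keys()); print(np.round(f["world_to_cam"],4).tolist())
    for t in ("ramp","track","solid_cylinder","tube","catch_left","catch_right","stopwatch","folding_rule"):
        for d in viewer.trace(f,t)[:3]: 
            ys,xs=np.nonzero(d["pixels"]); print(n,t,round(d["score"],2),d["rect"],xs.mean().round(1),ys.mean().round(1))
    pickle.dump(f,open(f"pics/{n}1.pkl","wb"))
E
```

```text
{'clock': 0.0, 'joints': array([-1.43405329,  0.47780439,  0.02234031,  1.55644096, -0.01149833,
        1.109262  , -0.08311857]), 'qvel': array([ 7.86385689e-04, -5.94055241e-06, -6.14098138e-04, -2.48573384e-03,
       -1.49506563e-03, -6.84249602e-04, -1.38868486e-03]), 'tau': array([-1.74285557e-03, -5.96445715e+01,  1.60686426e+00, -2.81200433e+01,
        1.24821888e-02,  9.30712296e-03, -1.99038124e-05]), 'tcp_pos': array([0.1634972 , 0.65430694, 0.23032726]), 'orientation': array([-3.83622916e-01, -3.11799635e+00,  2.80301669e-03]), 'contact_force': array([0.43074209, 0.65258011, 0.06756212]), 'moment': array([-0.00352548, -0.00659012, -0.04869113]), 'gripper_force': 0.0, 'grip_width': 0.08516562907759419}
scene 44.81549605276438 321.74709267307145 249.2608385973223 dict_keys(['pixels', 'fovy', 'cx', 'cy', 'world_to_cam', 'shot'])
[[0.7053, -0.7088, 0.0146, -0.3824], [0.2971, 0.3142, 0.9017, -0.2355], [-0.6437, -0.6316, 0.4322, -1.2325], [0.0, 0.0, 0.0, 1.0]]
scene ramp 0.78 [299.4, 222.0, 423.3, 322.4] 351.8 272.1
scene track 0.74 [298.6, 224.9, 417.6, 317.6] 352.2 268.9
sc
[... 878 characters left out ...]
p 0.94 [275.1, 161.9, 428.5, 267.3] 341.3 213.8
top track 0.9 [274.0, 164.1, 430.9, 266.3] 342.3 213.7
top solid_cylinder 0.62 [387.1, 226.8, 416.1, 258.3] 400.7 243.0
top tube 0.9 [450.7, 214.0, 472.4, 241.5] 461.7 227.0
top tube 0.76 [460.5, 170.4, 492.8, 198.7] 476.8 183.8
top tube 0.69 [397.9, 197.7, 422.1, 230.1] 407.7 213.1
top catch_left 0.67 [156.5, 260.2, 206.1, 298.6] 182.0 278.6
top catch_left 0.47 [304.9, 210.8, 321.6, 244.7] 313.2 224.5
top catch_right 0.47 [313.7, 167.2, 335.0, 202.2] 323.4 186.9
top catch_right 0.44 [396.8, 196.0, 419.7, 231.3] 407.8 213.3
top stopwatch 0.57 [280.5, 254.8, 304.9, 277.6] 293.4 265.8
top folding_rule 0.79 [333.1, 162.4, 428.8, 194.9] 381.5 178.7
```

View pics/scene1.png

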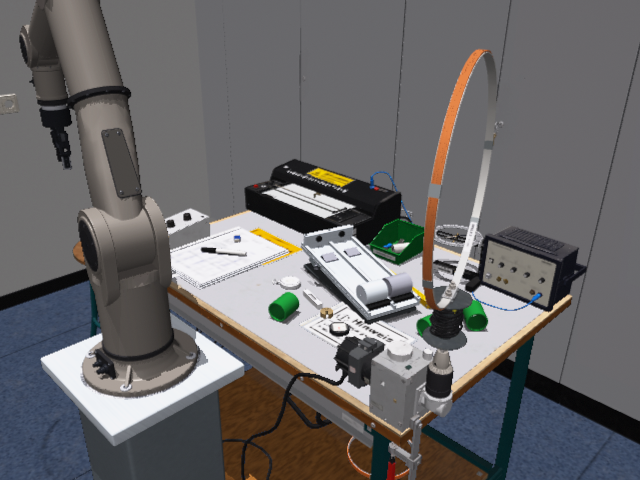

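View pics/top1.png

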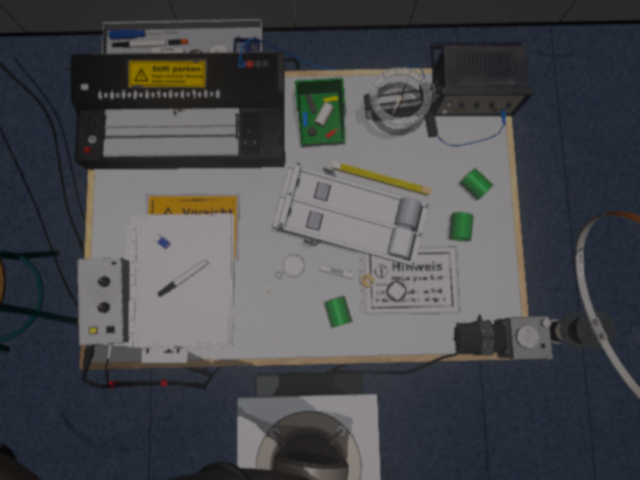

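The scene shows the grey track with the two cylinders at its low end: the solid one at about (372,291) in the near/left lane and the tube at about (398,284). Three green look-alikes lie off the track. In the top view, uphill points left and the cylinders are at (402,243) and (408,213). Next I fit the ramp pose.

```bash
cat > h.py <<'E'
import numpy as np, cv2
def proj(f,P):
    P=np.atleast_2d(P); W=f["world_to_cam"]; c=P@W[:3,:3].T+W[:3,3]
    F=240/np.tan(np.radians(f["fovy"])/2)
    return np.c_[f["cx"]+F*c[:,0]/-c[:,2], f["cy"]-F*c[:,1]/-c[:,2]]
def track(p,Q):  # p=(x,y,yaw) of ramp; Q track coords in m -> world
    Q=np.atleast_2d(Q); a=.122; c,s=np.cos(a),np.sin(a)
    X=Q[:,0]*c-Q[:,2]*s; Z=Q[:,0]*s+Q[:,2]*c+.056; C,S=np.cos(p[2]),np.sin(p[2])
    return np.c_[p[0]+C*X-S*Q[:,1], p[1]+S*X+C*Q[:,1], Z]
E
python3 - <<'E'
from bench import viewer
from h import *
from scipy.optimize import minimize
import pickle
fs={n:viewer.grab_frame(n) for n in("top","scene")}
M={n:[viewer.trace(f,t)[0]["pixels"] for t in("track","ramp")] for n,f in fs.items()}
L=[[x,y,z] for x in(-.17,.17) for y in(-.075,.075) for z in(-.004,.01)]+[[x,y,.04] for x in(.14,.15) for y in(-.075,.075)]
def hullmask(f,p):
    h=cv2.convexHull(proj(f,track(p,L)).astype(np.float32)); m=np.zeros((480*1,640),np.uint8)
    big=cv2.fillConvexPoly(np.zeros((1920,2560),np.uint8),np.int32(h*4+1.5),1); return cv2.resize(big.astype(np.float32),(640,480),interpolation=cv2.INTER_AREA)
def cost(p,ns):
    return sum(np.abs(hullmask(fs[n],p)-M[n][1]).sum()/M[n][1].sum() for n in ns)
for ns in(("top",),("scene",),("top","scene")):
    best=min((minimize(cost,[.56+.02*i,-.05,1.35],args=(ns,),method="Nelder-Mead",options=dict(initial_simplex=np.array([[.56+.02*i,-.05,1.35],[.6+.02*i,-.05,1.35],[.56+.02*i,-.1,1.35],[.56+.02*i,-.05,1.2]]))) for i in(0,2)),key=lambda r:r.fun)
    print(ns,best.x.round(4),best.fun)
p=best.x; np.save("p.npy",p)
def pic(n,box,s,out):
    f=fs[n]; x0,y0,x1,y1=box; im=cv2.resize(np.ascontiguousarray(f["pixels"][y0:y1,x0:x1,::-1]),None,fx=s,fy=s,interpolation=cv2.INTER_CUBIC)
    im=np.clip(im*(1.0),0,255).astype(np.uint8)
    T=lambda Q:[tuple(int(v) for v in (q-[x0,y0]+.5)*s) for q in proj(f,track(p,Q))]
    for Q in([[-.17,-.075,0],[.17,-.075,0],[.17,.075,0],[-.17,.075,0]],):
        cv2.polylines(im,[np.array(T(Q))],True,(0,0,255),1)
    for y in(.004,-.004): cv2.line(im,*T([[-.14,y,.01],[.14,y,.01]]),(255,0,0),1)
    for y in(.0355,-.0355):
        for q in([.094,y,.008],[-.12,y,.05],[-.14,y,.01],[.14,y,.04]): cv2.circle(im,T([q])[0],3,(0,160,0),1)
    cv2.imwrite(out,im)
pic("top",(265,150,445,280),4.4,"pics/ct.png"); pic("scene",(290,215,430,325),5.4,"pics/cs.png")
E
```

```text
('top',) [ 0.549  -0.1117  1.3006] 0.19139082462253193
('scene',) [ 0.5262 -0.1297  1.3023] 0.3028162511542013
('top', 'scene') [ 0.5455 -0.1115  1.2852] 0.5944718382927794
```

View pics/ct.png

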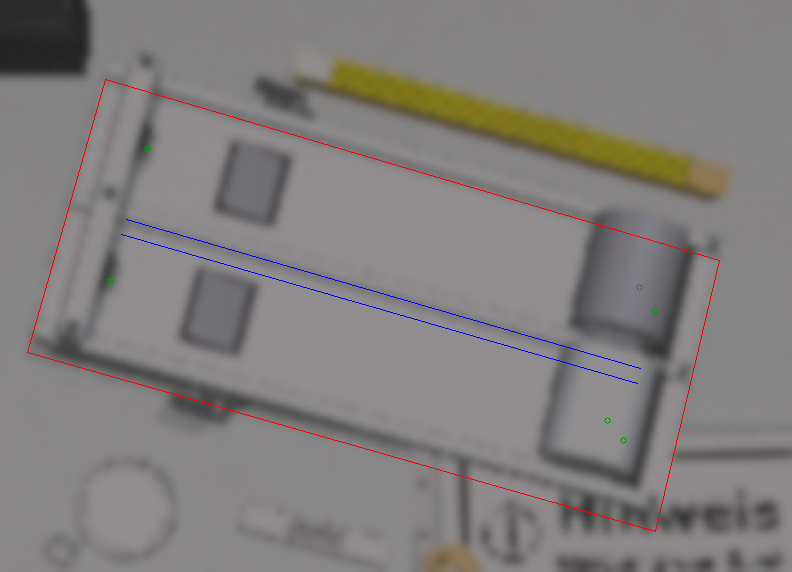

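View pics/cs.png

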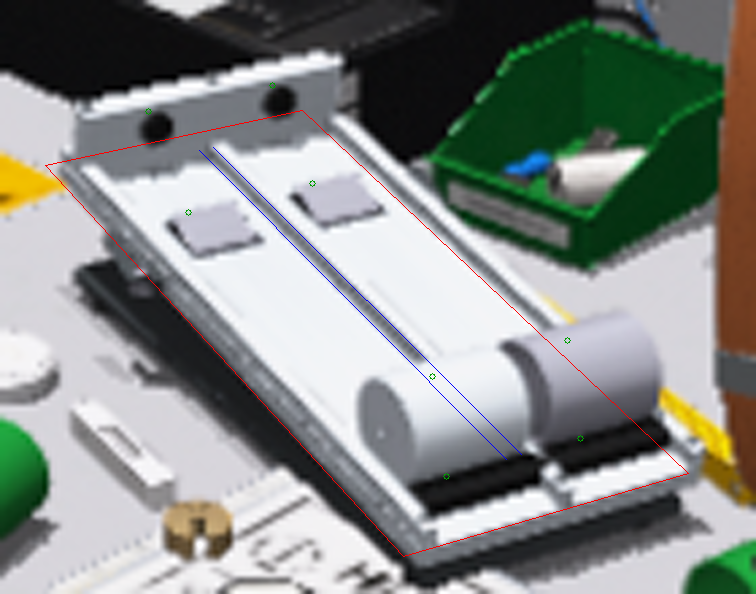

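The top crop shows the dark tongues at crop (225,176) and (192,303), and the stop pads at (147,140) and (109,270). The scene crop shows the pads at (157,127) and (280,102), and the tongue tips at (198,213) and (321,184). The red outline is a few pixels off, so I refit from these features.

```bash
python3 - <<'E'
from h import *
from scipy.optimize import least_squares
import pickle
fs={n:pickle.load(open(f"pics/{n}1.pkl","rb")) for n in("top","scene")}
y=.0355
C={"top":(4.4,(265,150),[((147,140),(.14,-y,.025)),((109,270),(.14,y,.025)),((225,176),(.094,-y,.008)),((192,303),(.094,y,.008)),((282,190),(.067,-y,0)),((247,320),(.067,y,0)),((712,242),(-.17,-.071,.01)),((683,372),(-.17,0,.01))]),
"scene":(5.4,(290,215),[((157,127),(.14,y,.025)),((280,102),(.14,-y,.025)),((198,213),(.094,y,.008)),((321,184),(.094,-y,.008)),((232,247),(.067,y,0)),((355,218),(.067,-y,0)),((430,548),(-.17,.075,0)),((700,460),(-.17,-.075,0)),((560,490),(-.17,0,.005))])}
def res(v,ns=("top","scene"),full=False):
    o=[]
    for i,n in enumerate(ns):
        s,off,L=C[n]; uv=np.array([a for a,_ in L])/s+off-.5
        q=proj(fs[n],track(v[:3],[b for _,b in L]))
        o.append(q-uv)
    return np.concatenate(o) if full else np.concatenate(o).ravel()
for ns in(("top",),("scene",),("top","scene")):
    s=least_squares(res,[.54,-.11,1.3],args=(ns,),loss="soft_l1"); print(ns,s.x.round(4)); print(res(s.x,ns,True).round(1).tolist())
np.save("p.npy",s.x)
E
```

```text
('top',) [ 0.5544 -0.1121  1.2954]
[[-0.6, 0.2], [-0.0, 0.5], [0.4, -0.8], [0.1, -0.2], [-1.8, -0.0], [-1.4, -0.3], [2.6, 0.4], [2.6, -0.0]]
('scene',) [ 0.5562 -0.1103  1.2975]
[[0.1, 0.8], [-0.1, 0.4], [0.4, -1.4], [0.4, -1.3], [-1.0, -0.0], [-1.0, -0.2], [-1.2, -0.4], [0.6, 0.3], [1.6, 0.7]]
('top', 'scene') [ 0.5547 -0.1117  1.2961]
[[-0.8, 0.1], [-0.2, 0.5], [0.2, -0.9], [-0.1, -0.2], [-1.9, -0.1], [-1.6, -0.3], [2.4, 0.3], [2.4, -0.2], [0.1, 1.1], [-0.1, 0.7], [0.4, -1.1], [0.4, -1.0], [-1.1, 0.3], [-0.9, 0.1], [-1.3, 0.1], [0.6, 0.8], [1.5, 1.2]]
```

```bash
cat >> h.py <<'E'
from scipy.spatial.transform import Rotation as Ro
def go(o,W,yaw=None):
    """tool shift units (and turn units so that tool x points along yaw) to reach world W"""
    R=Ro.from_rotvec(o["orientation"]).as_matrix(); d=R.T@(np.array(W)-o["tcp_pos"])/.2
    t=None
    if yaw is not None:
        t=-((yaw-np.arctan2(R[1,0],R[0,0])+np.pi)%(2*np.pi)-np.pi)/(np.pi/2)
    return d.round(3).tolist(), None if t is None else round(t,3), np.round(R,3).tolist()
E
python3 - <<'E'
from bench import get_obs
from h import *
o=get_obs(); p=np.load("p.npy"); 
print(go(o,[.36,.60,.23],p[2])); print(go(o,[.36,.53,.23],p[2]))
for l in(.0355,-.0355):
  for x in(-.17,.08): print(l,x,track(p,[x,l,.016]).round(4))
E
```

```text
([-1.019, -0.028, 0.006], np.float64(1.019), [[-0.97, 0.242, -0.0], [0.242, 0.97, 0.0], [0.0, 0.0, -1.0]])
([-1.104, -0.368, 0.006], np.float64(1.019), [[-0.97, 0.242, -0.0], [0.242, 0.97, 0.0], [0.0, 0.0, -1.0]])
0.0355 -0.17 [[ 0.4742 -0.2663  0.0512]]
0.0355 0.08 [[ 0.5415 -0.0275  0.0816]]
-0.0355 -0.17 [[ 0.5425 -0.2856  0.0512]]
-0.0355 0.08 [[ 0.6098 -0.0468  0.0816]]
```

play_rows --commands '[[[1,-1,-0.4,0,1],[1,-1,-0.4,0,1],[1,-1,-0.4,0,1],[1,-1,-0.4,0,1],[1,-1,-0.4,0,1],[1,-1,-0.4,0,1],[1,-1,-0.4,0,1],[1,-1,-0.4,0,1],[1,-1,-0.4,0,1],[1,-1,-0.4,0,1],[1,-1,-0.4,0,1],[1,-1,-0.4,0,1]]]' --grip_force 40

```text
clock: 2.2
tcp_pos: [0.3382, 0.5289, 0.2314]
orientation: [-2.412, -2.013, -0.0]
contact_force: [-0.1, -0.5, -0.1]
grip_width: 0.0001
gripper_force: 0.0
```

play_rows --commands '[[[1,-0.9,0.8,0,0.02],[1,-0.9,0.8,0,0.02],[1,-0.9,0.8,0,0.02],[1,-0.9,0.8,0,0.02],[1,-0.9,0.8,0,0.02],[1,-0.9,0.8,0,0.02]]]'

```text
clock: 2.7
tcp_pos: [0.4663, 0.3204, 0.2317]
orientation: [2.439, 1.979, 0.001]
contact_force: [0.3, -0.1, 0.4]
grip_width: 0.0002
gripper_force: 0.0
```

play_rows --commands '[[[1,-1,0.5,0,0],[1,-1,0.5,0,0],[1,-1,0.5,0,0],[1,-1,0.5,0,0],[1,-1,0.5,0,0],[1,-1,0.5,0,0]]]'

```text
clock: 3.2
tcp_pos: [0.5228, 0.1007, 0.232]
orientation: [2.443, 1.971, 0.0]
contact_force: [0.5, -0.4, 0.0]
grip_width: 0.0004
gripper_force: 0.0
```

play_rows --commands '[[[1,-1,0.1,0,0],[1,-1,0.1,0,0],[1,-1,0.1,0,0],[1,-1,0.1,0,0],[1,-1,0.1,0,0],[1,-1,0.1,0,0],[1,-1,0.1,0,0]]]'

```text
clock: 3.78
tcp_pos: [0.5001, -0.0945, 0.2316]
orientation: [2.442, 1.976, 0.001]
contact_force: [-0.4, 0.8, 0.1]
grip_width: -0.0002
gripper_force: 0.0
```

```bash
python3 - <<'E'
from bench import get_obs
from h import *
o=get_obs(); p=np.load("p.npy"); print(o["clock"],o["tcp_pos"],o["joints"].round(2))
W=track(p,[-.172,.0355,.016])[0]; W[2]=.13; print(W,go(o,W,p[2]))
E
```

```text
3.7833 [ 0.50014829 -0.09449138  0.23162658] [-0.51  0.23  0.67  1.98 -0.17  0.99  0.04]
[ 0.47364868 -0.26824358  0.13      ] ([-0.877, 0.052, 0.508], np.float64(0.041), [[0.209, 0.978, 0.001], [0.978, -0.209, 0.0], [0.0, 0.001, -1.0]])
```

play_rows --commands '[[[1,-0.877,0.052,0,0.041],[1,-0.877,0.052,0,0.041],[1,-0.877,0.052,0,0.041],[1,-0.877,0.052,0,0.041],[1,-0.877,0.052,0,0.041],[1,-0.877,0.052,0,0.041],[1,-0.877,0.052,0.508,0.041],[1,-0.877,0.052,0.508,0.041],[1,-0.877,0.052,0.508,0.041],[1,-0.877,0.052,0.508,0.041]]]'

```text
clock: 4.62
tcp_pos: [0.4734, -0.2614, 0.1254]
orientation: [-2.49, -1.903, 0.006]
contact_force: [0.2, 1.1, -0.3]
grip_width: 0.0004
gripper_force: 0.0
```

```bash
python3 - <<'E'
from bench import get_obs,viewer
from h import *
o=get_obs(); p=np.load("p.npy"); print(o["clock"],o["tcp_pos"],o["joints"].round(2))
W=track(p,[-.174,.0355,.016])[0]; print(W,go(o,W,p[2]))
f=viewer.grab_frame("scene"); im=f["pixels"][205:335,290:460,::-1]; s=4.5
im=cv2.resize(np.ascontiguousarray(im),None,fx=s,fy=s,interpolation=cv2.INTER_CUBIC)
for q in (o["tcp_pos"],W): cv2.circle(im,tuple(int(v) for v in (proj(f,q)[0]-[290,205]+.5)*s),4,(0,0,255),1)
cv2.imwrite("pics/a.png",im)
E
```

```text
4.6167 [ 0.47344946 -0.26143793  0.12537758] [-0.12  0.46  0.65  2.   -0.38  0.81  0.49]
[ 0.47311015 -0.27015427  0.0507057 ] ([-0.043, 0.013, 0.373], np.float64(0.006), [[0.263, 0.965, -0.008], [0.965, -0.263, 0.004], [0.002, -0.008, -1.0]])
```

View pics/a.png

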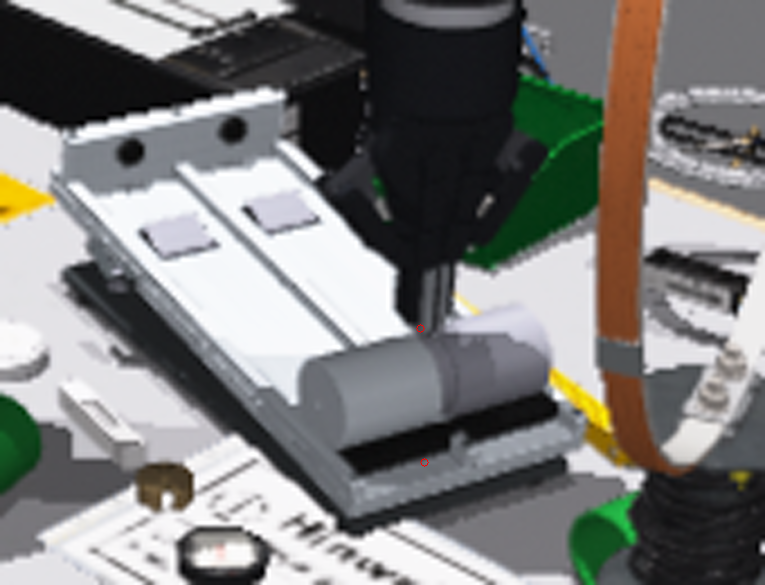

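The picture shows the closed fingertip at (418,327), matching its projection. The descent target at (424,462) lies just behind the buffer of the near (left) lane, which holds the solid cylinder. The plain-ended cylinder is on the left and the tube on the right. The green look-alikes are off the track.

play_rows --commands '[[[1,-0.045,0,0,0.006],[1,-0.045,0,0.1,0.006],[1,-0.045,0,0.25,0.006],[1,-0.045,0,0.37,0.006],[1,-0.045,0,0.37,0.006],[1,-0.045,0,0.37,0.006]]]'

```text
clock: 5.17
tcp_pos: [0.4733, -0.2751, 0.0569]
orientation: [2.509, 1.89, 0.001]
contact_force: [0.5, -0.3, 0.7]
grip_width: -0.0001
gripper_force: 0.0
```

```bash
python3 - <<'E'
from bench import get_obs
from h import *
o=get_obs(); p=np.load("p.npy"); print(o["clock"],o["tcp_pos"],o["contact_force"])
for x in(-.15,.08): print(go(o,track(p,[x,.0355,.016])[0],p[2])[:2])
E
```

```text
5.1667 [ 0.47326169 -0.27514092  0.05685791] [ 0.49539221 -0.28593978  0.68309413]
([0.143, -0.008, 0.016], np.float64(-0.003))
([1.284, -0.013, -0.124], np.float64(-0.003))
```

play_rows --commands '[[[1,0.03,0,0.005,0],[1,0.06,0,0.005,0],[1,0.08,0,0,0],[1,0.1,0,0,0],[1,0.12,0,0,0],[1,0.14,0,-0.005,0],[1,0.16,0,-0.005,0],[1,0.18,0,-0.01,0],[1,0.2,0,-0.01,0],[1,0.22,0,-0.01,0],[1,0.24,0,-0.015,0],[1,0.26,0,-0.015,0]]]'

```text
clock: 6.17
tcp_pos: [0.487, -0.2244, 0.0588]
orientation: [-2.509, -1.891, 0.0]
contact_force: [-0.4, -1.2, 0.6]
grip_width: 0.0002
gripper_force: 0.5
```

```bash
cat > s.py <<'E'
from bench import get_obs,viewer
from h import *
import sys
l=float(sys.argv[1])
o=get_obs(); p=np.load("p.npy"); print(o["clock"],o["tcp_pos"].round(4),o["contact_force"].round(1))
for x in(-.1,.07): print(go(o,track(p,[x,l,.016])[0],p[2])[:2])
if len(sys.argv)>2:
    f=viewer.grab_frame("scene"); im=f["pixels"][215:325,290:440,::-1]
    cv2.imwrite(sys.argv[2],cv2.resize(np.ascontiguousarray(im),None,fx=4,fy=4,interpolation=cv2.INTER_CUBIC))
E
python3 s.py .0355 pics/b.png
```

```text
6.1667 [ 0.487  -0.2244  0.0588] [-0.4 -1.2  0.6]
([0.128, -0.005, -0.005], np.float64(-0.003))
([0.972, -0.009, -0.108], np.float64(-0.003))
```

View pics/b.png

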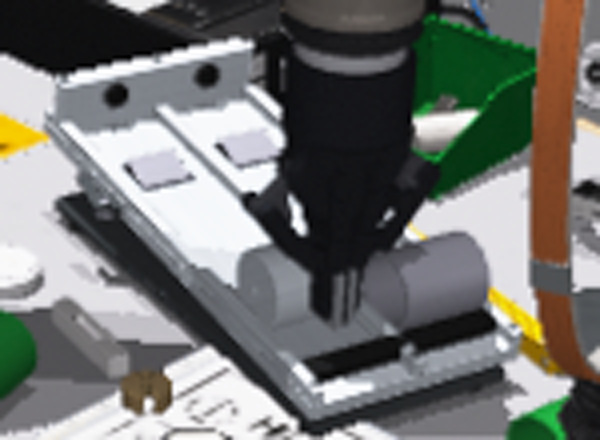

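The solid cylinder at crop (270,285) is rolling just ahead of the fingertip in its lane, and the tube has not moved. I keep going.

play_rows --commands '[[[1,0.02,0,-0.002,0],[1,0.04,0,-0.005,0],[1,0.06,0,-0.007,0],[1,0.08,0,-0.01,0],[1,0.1,0,-0.012,0],[1,0.12,0,-0.014,0],[1,0.14,0,-0.017,0],[1,0.16,0,-0.019,0],[1,0.18,0,-0.022,0],[1,0.2,0,-0.024,0],[1,0.22,0,-0.027,0],[1,0.24,0,-0.03,0]]]'

```text
clock: 7.22
tcp_pos: [0.5002, -0.1782, 0.0647]
orientation: [-2.509, -1.891, -0.0]
contact_force: [0.7, -0.9, 0.1]
grip_width: 0.0004
gripper_force: 0.5
```

play_rows --commands '[[[1,0.02,0,-0.002,0],[1,0.04,0,-0.005,0],[1,0.06,0,-0.007,0],[1,0.08,0,-0.01,0],[1,0.1,0,-0.012,0],[1,0.12,0,-0.014,0],[1,0.14,0,-0.017,0],[1,0.16,0,-0.019,0],[1,0.18,0,-0.022,0],[1,0.2,0,-0.024,0],[1,0.22,0,-0.027,0],[1,0.24,0,-0.03,0]]]'

```text
clock: 8.22
tcp_pos: [0.5134, -0.1321, 0.0707]
orientation: [-2.509, -1.891, 0.0]
contact_force: [-0.5, -1.3, 1.5]
grip_width: -0.0002
gripper_force: 0.5
```

play_rows --commands '[[[1,0.02,0,-0.002,0],[1,0.04,0,-0.005,0],[1,0.06,0,-0.007,0],[1,0.08,0,-0.01,0],[1,0.1,0,-0.012,0],[1,0.12,0,-0.014,0],[1,0.14,0,-0.017,0],[1,0.16,0,-0.019,0],[1,0.18,0,-0.022,0],[1,0.2,0,-0.024,0],[1,0.22,0,-0.027,0],[1,0.24,0,-0.03,0]]]'

```text
clock: 9.22
tcp_pos: [0.5267, -0.0859, 0.0767]
orientation: [-2.509, -1.891, 0.0]
contact_force: [-0.6, -1.0, -0.2]
grip_width: -0.0001
gripper_force: 0.5
```

```bash
python3 s.py .0355
```

```text
9.2167 [ 0.5267 -0.0859  0.0767] [-0.6 -1.  -0.2]
([-0.592, -0.005, 0.085], np.float64(-0.003))
([0.252, -0.009, -0.018], np.float64(-0.003))
```

play_rows --commands '[[[1,0.02,0,-0.002,0],[1,0.04,0,-0.005,0],[1,0.06,0,-0.007,0],[1,0.08,0,-0.01,0],[1,0.1,0,-0.012,0],[1,0.12,0,-0.014,0],[1,0.14,0,-0.017,0],[1,0.16,0,-0.019,0],[1,0.18,0,-0.022,0],[1,0.195,0,-0.024,0],[1,0.21,0,-0.026,0],[1,0.22,0,-0.027,0]]]'

```text
clock: 10.22
tcp_pos: [0.5389, -0.0433, 0.0821]
orientation: [-2.508, -1.891, -0.0]
contact_force: [0.8, -0.2, 0.5]
grip_width: 0.0001
gripper_force: 0.0
```

play_rows --commands '[[[1,0.01,0,-0.001,0],[1,0.02,0,-0.002,0],[1,0.03,0,-0.003,0],[1,0.04,0,-0.005,0],[1,0.05,0,-0.006,0],[1,0.06,0,-0.007,0]]]'

```text
clock: 10.72
tcp_pos: [0.542, -0.0326, 0.0836]
orientation: [2.509, 1.89, -0.0]
contact_force: [-0.6, -1.1, 0.4]
grip_width: 0.0005
gripper_force: 0.6
```

```bash
python3 s.py .0355
```

```text
10.7167 [ 0.542  -0.0326  0.0836] [-0.6 -1.1  0.4]
([-0.87, -0.005, 0.119], np.float64(-0.003))
([-0.026, -0.009, 0.016], np.float64(-0.003))
```

play_rows --commands '[[[1,0.006,0,-0.001,0],[1,0.012,0,-0.002,0],[1,0.018,0,-0.002,0],[1,0.024,0,-0.003,0],[1,0.03,0,-0.004,0],[1,0.03,0,-0.004,0]]]'

```text
clock: 11.22
tcp_pos: [0.5422, -0.0308, 0.084]
orientation: [2.51, 1.885, -0.006]
contact_force: [-3.6, -9.5, -1.6]
grip_width: -0.0002
gripper_force: 5.3
```

```bash
python3 s.py .0355 pics/c.png
```

```text
11.2167 [ 0.5422 -0.0308  0.084 ] [-3.6 -9.5 -1.6]
([-0.878, -0.001, 0.125], np.float64(-0.005))
([-0.035, -0.008, 0.018], np.float64(-0.005))
```

View pics/c.png

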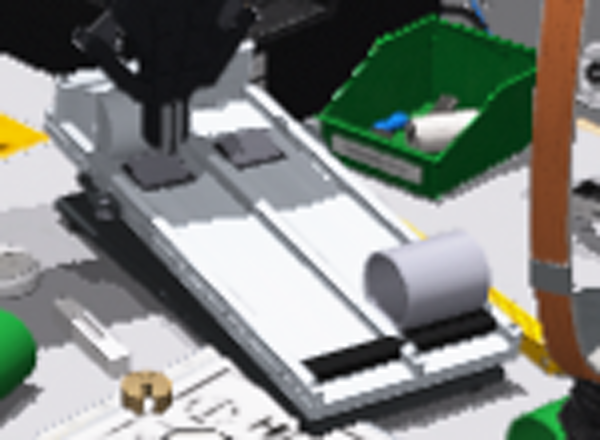

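The solid cylinder is at the top at (115,120), against the stop with 10 N, and its tongue at (158,170) looks raised like the right one. I back off a little to confirm.

play_rows --commands '[[[1,-0.03,0,0.003,0],[1,-0.04,0,0.005,0],[1,-0.05,0,0.006,0],[1,-0.06,0,0.007,0],[1,-0.07,0,0.008,0],[1,-0.08,0,0.009,0],[1,-0.08,0,0.009,0],[1,-0.08,0,0.009,0]]]'

```text
clock: 11.93
tcp_pos: [0.5393, -0.0421, 0.0825]
orientation: [-2.509, -1.89, -0.0]
contact_force: [0.4, 0.0, -0.2]
grip_width: -0.0001
gripper_force: 0.0
```

```bash
python3 s.py .0355; python3 - <<'E'
from bench import viewer
from h import *
p=np.load("p.npy")
a=[]
for n,b in(("scene",(290,205,380,285)),("top",(270,150,350,250))):
    f=viewer.grab_frame(n); x0,y0,x1,y1=b; s=6 if n=="scene" else 4.8
    im=cv2.resize(np.ascontiguousarray(f["pixels"][y0:y1,x0:x1,::-1]),None,fx=s,fy=s,interpolation=cv2.INTER_CUBIC); 
    for q in([.09,.0355+.03,.025],[.14,.0655,.025]): cv2.circle(im,tuple(int(v) for v in (proj(f,track(p,q))[0]-[x0,y0]+.5)*s),3,(0,0,255),1)
    a.append(im[:480,:400])
cv2.imwrite("pics/d.png",np.hstack(a))
E
```

```text
11.9333 [ 0.5393 -0.0421  0.0825] [ 0.4  0.  -0.2]
([-0.82, -0.005, 0.114], np.float64(-0.003))
([0.024, -0.009, 0.011], np.float64(-0.003))
```

View pics/d.png

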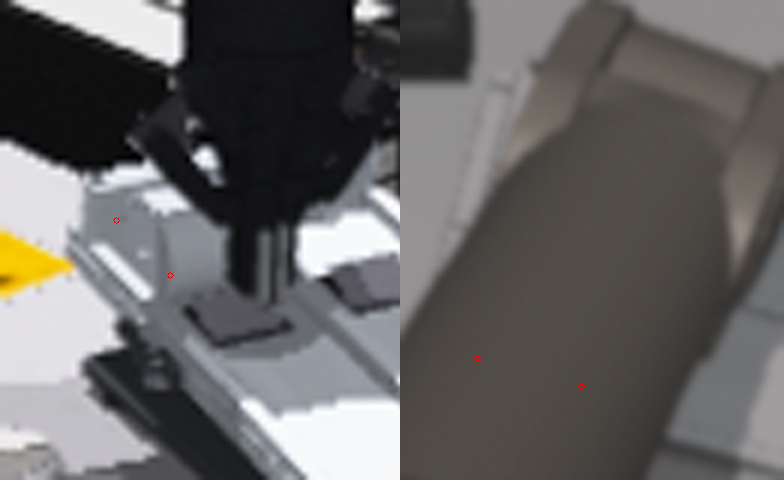

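```bash
cat > t.py <<'E'
from bench import viewer
f=viewer.grab_frame("scene")
for t in("solid_cylinder","tube","catch_left","catch_right"):
    print(t,[(round(d["score"],2),d["rect"]) for d in viewer.trace(f,t)[:3]])
E
python3 t.py
```

```text
solid_cylinder [(0.53, [310.3, 235.3, 328.4, 255.5])]
tube [(0.68, [266.5, 291.1, 297.5, 321.9]), (0.63, [418.4, 313.5, 431.5, 334.9]), (0.56, [461.7, 298.8, 486.4, 332.1])]
catch_left [(0.62, [277.3, 278.5, 300.0, 290.5])]
catch_right []
```

play_rows --commands '[[[1,-0.02,0,0.002,0],[1,-0.04,0,0.005,0],[1,-0.06,0,0.007,0],[1,-0.08,0,0.009,0],[1,-0.1,0,0.012,0],[1,-0.1,0,0.012,0]]]'

```text
clock: 12.78
tcp_pos: [0.5333, -0.0627, 0.0801]
orientation: [2.51, 1.888, -0.001]
contact_force: [-0.6, -0.2, -0.0]
grip_width: -0.0
gripper_force: 0.0
```

```bash
python3 t.py; python3 s.py .0355
```

```text
solid_cylinder [(0.49, [309.8, 235.0, 330.6, 252.9])]
tube [(0.98, [269.2, 292.1, 297.6, 321.5]), (0.9, [378.7, 275.2, 412.8, 297.3]), (0.55, [416.3, 315.8, 435.0, 335.0])]
catch_left []
catch_right []
13.0333 [ 0.5338 -0.0611  0.0801] [0.4 0.3 0.3]
([-0.721, -0.006, 0.102], np.float64(-0.003))
([0.123, -0.009, -0.002], np.float64(-0.003))
```

The solid cylinder stays caught with the finger 30 mm away. Next is the tube.

play_rows --commands '[[[1,0,0,-0.2,0],[1,0,0,-0.4,0],[1,0,0,-0.4,0],[1,-1,0.35,-0.4,0],[1,-1,0.35,-0.4,0],[1,-1,0.35,-0.4,0],[1,-1,0.35,-0.4,0],[1,-1,0.35,-0.4,0],[1,-1,0.35,-0.4,0],[1,-1,0.35,-0.4,0],[1,-1,0.35,-0.4,0]]]'

```text
clock: 13.95
tcp_pos: [0.5458, -0.2724, 0.1597]
orientation: [-2.509, -1.89, -0.0]
contact_force: [0.8, 0.4, -0.4]
grip_width: 0.0002
gripper_force: 0.0
```

```bash
sed -i 's/(-.1,.07)/(-.176,-.1,.07)/' s.py; python3 s.py -.0355; python3 t.py
```

```text
13.95 [ 0.5458 -0.2724  0.1597] [ 0.8  0.4 -0.4]
([-0.098, 0.003, 0.546], np.float64(-0.003))
([0.279, 0.001, 0.5], np.float64(-0.003))
([1.123, -0.003, 0.397], np.float64(-0.003))
solid_cylinder [(0.85, [310.5, 234.7, 335.6, 254.8])]
tube [(0.89, [268.6, 290.9, 295.7, 320.6]), (0.88, [381.8, 275.0, 412.3, 296.2]), (0.67, [463.3, 297.7, 490.3, 334.1])]
catch_left [(0.6, [311.4, 252.2, 339.7, 268.0])]
catch_right [(0.4, [344.7, 243.8, 370.2, 256.1])]
```

play_rows --commands '[[[1,-0.1,0,0,0],[1,-0.1,0,0,0],[1,-0.1,0,0.1,0],[1,-0.1,0,0.25,0],[1,-0.1,0,0.4,0],[1,-0.1,0,0.49,0],[1,-0.1,0,0.535,0],[1,-0.1,0,0.535,0],[1,-0.1,0,0.535,0],[1,-0.1,0,0.535,0]]]'

```text
clock: 15.03
tcp_pos: [0.5414, -0.2925, 0.0545]
orientation: [2.507, 1.89, 0.002]
contact_force: [-0.6, -0.2, 0.1]
grip_width: -0.0
gripper_force: 0.0
```

play_rows --commands '[[[1,0.02,0,-0.002,0],[1,0.04,0,-0.005,0],[1,0.06,0,-0.007,0],[1,0.08,0,-0.01,0],[1,0.1,0,-0.012,0],[1,0.12,0,-0.014,0],[1,0.14,0,-0.017,0],[1,0.16,0,-0.019,0],[1,0.18,0,-0.022,0],[1,0.2,0,-0.024,0],[1,0.22,0,-0.027,0],[1,0.24,0,-0.03,0]]]'

```text
clock: 16.03
tcp_pos: [0.5537, -0.2456, 0.0591]
orientation: [-2.509, -1.891, 0.0]
contact_force: [-0.8, -0.6, 0.7]
grip_width: 0.0
gripper_force: 0.5
```

```bash
python3 s.py -.0355; python3 t.py
```

```text
16.0333 [ 0.5537 -0.2456  0.0591] [-0.8 -0.6  0.7]
([-0.237, 0.002, 0.043], np.float64(-0.003))
([0.14, -0.0, -0.003], np.float64(-0.003))
([0.984, -0.004, -0.107], np.float64(-0.003))
solid_cylinder [(0.6, [308.8, 232.8, 336.1, 256.2])]
tube [(0.83, [460.2, 296.8, 487.4, 334.3]), (0.77, [266.9, 292.7, 300.7, 325.4]), (0.59, [374.5, 273.7, 394.5, 288.5])]
catch_left [(0.33, [318.2, 307.1, 333.0, 319.4]), (0.27, [199.8, 244.9, 246.2, 254.4])]
catch_right []
```

play_rows --commands '[[[1,0.02,0,-0.002,0],[1,0.04,0,-0.005,0],[1,0.06,0,-0.007,0],[1,0.08,0,-0.01,0],[1,0.1,0,-0.012,0],[1,0.12,0,-0.014,0],[1,0.14,0,-0.017,0],[1,0.16,0,-0.019,0],[1,0.18,0,-0.022,0],[1,0.2,0,-0.024,0],[1,0.22,0,-0.027,0],[1,0.24,0,-0.03,0]]]'

```text
clock: 17.28
tcp_pos: [0.5669, -0.1995, 0.0651]
orientation: [-2.509, -1.891, 0.0]
contact_force: [-0.2, -1.2, 0.1]
grip_width: 0.0002
gripper_force: 0.5
```

play_rows --commands '[[[1,0.02,0,-0.002,0],[1,0.04,0,-0.005,0],[1,0.06,0,-0.007,0],[1,0.08,0,-0.01,0],[1,0.1,0,-0.012,0],[1,0.12,0,-0.014,0],[1,0.14,0,-0.017,0],[1,0.16,0,-0.019,0],[1,0.18,0,-0.022,0],[1,0.2,0,-0.024,0],[1,0.22,0,-0.027,0],[1,0.24,0,-0.03,0]]]'

```text
clock: 18.28
tcp_pos: [0.5801, -0.1533, 0.0711]
orientation: [-2.509, -1.891, 0.0]
contact_force: [-0.8, -0.9, 0.2]
grip_width: -0.0
gripper_force: 0.5
```

play_rows --commands '[[[1,0.02,0,-0.002,0],[1,0.04,0,-0.005,0],[1,0.06,0,-0.007,0],[1,0.08,0,-0.01,0],[1,0.1,0,-0.012,0],[1,0.12,0,-0.014,0],[1,0.14,0,-0.017,0],[1,0.16,0,-0.019,0],[1,0.18,0,-0.022,0],[1,0.2,0,-0.024,0],[1,0.22,0,-0.027,0],[1,0.24,0,-0.03,0]]]'

```text
clock: 19.28
tcp_pos: [0.5934, -0.1072, 0.0771]
orientation: [-2.509, -1.891, 0.0]
contact_force: [-0.4, -1.2, 0.1]
grip_width: 0.0
gripper_force: 0.5
```

play_rows --commands '[[[1,0.02,0,-0.002,0],[1,0.04,0,-0.005,0],[1,0.06,0,-0.007,0],[1,0.08,0,-0.01,0],[1,0.1,0,-0.012,0],[1,0.12,0,-0.014,0],[1,0.14,0,-0.017,0],[1,0.16,0,-0.019,0],[1,0.18,0,-0.022,0],[1,0.195,0,-0.024,0],[1,0.21,0,-0.026,0],[1,0.22,0,-0.027,0]]]'

```text
clock: 20.28
tcp_pos: [0.6056, -0.0644, 0.0824]
orientation: [-2.508, -1.891, -0.0]
contact_force: [0.2, -0.2, -1.2]
grip_width: -0.0001
gripper_force: 0.0
```

play_rows --commands '[[[1,0.01,0,-0.001,0],[1,0.02,0,-0.002,0],[1,0.03,0,-0.003,0],[1,0.04,0,-0.005,0],[1,0.05,0,-0.006,0],[1,0.06,0,-0.007,0]]]'

```text
clock: 20.78
tcp_pos: [0.6088, -0.0536, 0.0839]
orientation: [-2.509, -1.89, 0.0]
contact_force: [0.1, -0.1, -0.7]
grip_width: 0.0001
gripper_force: 0.0
```

```bash
python3 s.py -.0355; python3 t.py
```

```text
20.7833 [ 0.6088 -0.0536  0.0839] [ 0.1 -0.1 -0.7]
([-1.236, 0.002, 0.167], np.float64(-0.003))
([-0.859, -0.0, 0.121], np.float64(-0.003))
([-0.015, -0.004, 0.018], np.float64(-0.003))
solid_cylinder [(0.87, [313.1, 234.6, 337.8, 252.3])]
tube [(0.83, [269.2, 292.8, 298.2, 320.0]), (0.48, [337.1, 231.9, 348.3, 251.3])]
catch_left [(0.46, [311.4, 254.3, 338.0, 266.9])]
catch_right [(0.57, [347.1, 244.9, 371.0, 255.6])]
```

play_rows --commands '[[[1,0.006,0,-0.001,0],[1,0.012,0,-0.002,0],[1,0.018,0,-0.002,0],[1,0.024,0,-0.003,0],[1,0.03,0,-0.004,0],[1,0.036,0,-0.004,0],[1,0.036,0,-0.004,0]]]'

```text
clock: 21.62
tcp_pos: [0.6096, -0.0502, 0.0845]
orientation: [2.509, 1.886, -0.005]
contact_force: [-2.3, -7.5, -1.0]
grip_width: -0.0002
gripper_force: 4.2
```

```bash
python3 s.py -.0355
```

```text
21.6167 [ 0.6096 -0.0502  0.0845] [-2.3 -7.5 -1. ]
([-1.253, 0.005, 0.175], np.float64(-0.004))
([-0.876, 0.003, 0.128], np.float64(-0.004))
([-0.033, -0.003, 0.021], np.float64(-0.004))
```

play_rows --commands '[[[1,-0.03,0,0.003,0],[1,-0.04,0,0.005,0],[1,-0.05,0,0.006,0],[1,-0.06,0,0.007,0],[1,-0.07,0,0.008,0],[1,-0.08,0,0.009,0],[1,-0.08,0,0.009,0],[1,-0.08,0,0.009,0]]]'

```text
clock: 22.28
tcp_pos: [0.6063, -0.0622, 0.0829]
orientation: [-2.509, -1.89, -0.0]
contact_force: [-0.3, -0.1, 0.1]
grip_width: 0.0002
gripper_force: 0.0
```

```bash
python3 s.py -.0355; python3 t.py
```

```text
22.2833 [ 0.6063 -0.0622  0.0829] [-0.3 -0.1  0.1]
([-1.192, 0.002, 0.162], np.float64(-0.003))
([-0.814, -0.0, 0.116], np.float64(-0.003))
([0.029, -0.004, 0.013], np.float64(-0.003))
solid_cylinder [(0.75, [309.5, 236.0, 339.3, 253.4])]
tube [(0.92, [464.9, 297.6, 488.0, 335.2]), (0.8, [266.1, 293.8, 296.9, 323.4]), (0.74, [338.5, 232.9, 353.0, 248.5])]
catch_left [(0.61, [310.2, 251.9, 337.5, 268.7])]
catch_right [(0.63, [345.3, 243.8, 356.8, 253.6])]
```

play_rows --commands '[[[1,-0.02,0,0.002,0],[1,-0.04,0,0.005,0],[1,-0.06,0,0.007,0],[1,-0.08,0,0.009,0],[1,-0.1,0,0.012,0],[1,-0.1,0,0.012,0]]]'

```text
clock: 23.03
tcp_pos: [0.6003, -0.0829, 0.0805]
orientation: [2.51, 1.888, -0.001]
contact_force: [0.2, 0.3, -0.4]
grip_width: 0.0002
gripper_force: 0.0
```

```bash
python3 t.py; python3 s.py -.0355 pics/e.png
```

```text
solid_cylinder [(0.98, [312.2, 237.8, 337.4, 255.2])]
tube [(0.97, [269.0, 293.2, 297.8, 324.1]), (0.94, [461.4, 298.9, 485.2, 335.2]), (0.69, [414.9, 316.6, 430.1, 335.4])]
catch_left [(0.74, [232.5, 235.8, 240.3, 239.1]), (0.63, [309.0, 251.5, 337.9, 267.0])]
catch_right []
23.2833 [ 0.6009 -0.0811  0.0805] [-0.6  0.5  0. ]
([-1.093, 0.001, 0.15], np.float64(-0.003))
([-0.716, -0.001, 0.104], np.float64(-0.003))
([0.128, -0.004, 0.0], np.float64(-0.003))
```

View pics/e.png

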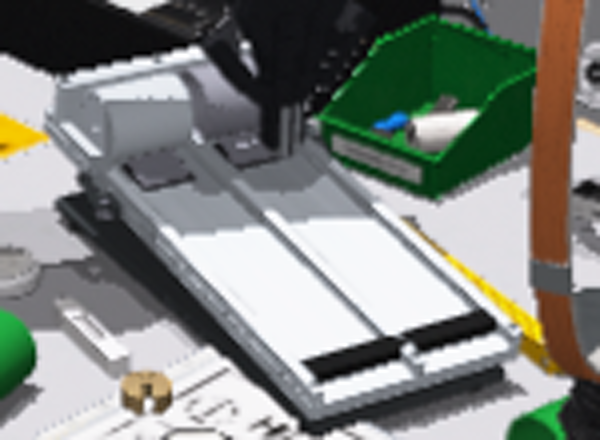

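Both cylinders sit at the top, the solid one at crop (140,115) and the tube at (215,105). The finger is clear and both tongues are up. I lift away, let it settle, check once more and hand in.

play_rows --commands '[[[1,0,0,-0.2,0],[1,0,0,-0.4,0],[1,0,0,-0.7,0],[1,-0.6,0,-0.7,0],[1,-0.6,0,-0.7,0],[1,-0.6,0,-0.7,0],[1,-0.6,0,-0.7,0],[1,-0.6,0,-0.7,0],[1,-0.6,0,-0.7,0],[1,-0.6,0,-0.7,0]]]'

```text
clock: 24.17
tcp_pos: [0.5682, -0.195, 0.22]
orientation: [-2.506, -1.893, -0.0]
contact_force: [0.3, -0.0, -0.5]
grip_width: -0.0002
gripper_force: 0.0
```

```bash
python3 t.py; python3 s.py -.0355 pics/g.png
```

```text
solid_cylinder [(0.72, [299.8, 225.2, 422.1, 324.0])]
tube [(0.7, [461.6, 297.3, 488.1, 332.1]), (0.68, [269.0, 290.9, 296.0, 322.1]), (0.64, [335.5, 229.2, 365.6, 247.1])]
catch_left [(0.57, [310.8, 252.5, 336.8, 266.5]), (0.36, [337.9, 231.7, 360.3, 250.3])]
catch_right [(0.24, [200.2, 247.6, 247.7, 252.4])]
24.4167 [ 0.568  -0.1958  0.2202] [-0.4  0.1 -0.4]
([-0.497, 0.001, 0.849], np.float64(-0.002))
([-0.119, -0.0, 0.803], np.float64(-0.002))
([0.724, -0.003, 0.699], np.float64(-0.002))
```

View pics/g.png

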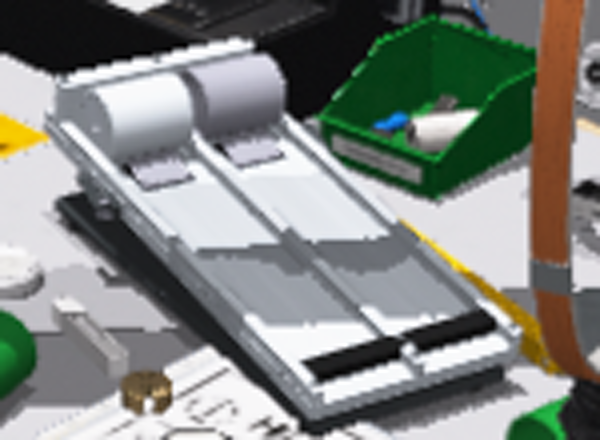

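Both cylinders rest at the top of their lanes, at crop (140,110) and (238,92), behind the raised tongues. Nothing else has moved.

```bash
python3 -c "
from bench import r
print(r.hand_in())"
```

```text
the job is handed in; nothing more can be done
None
```

I pushed the solid cylinder and the tube up their own lanes to the top stops. In the last picture both were still held by the raised catches with the arm clear. The job was handed in at about 24 s on the robot's clock, and no verdict came back.

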